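Dial the wheel lock of the maker-room tool case

TASK

Unlock the tool case: roll its left thumbwheel to 4 and its right thumbwheel to 3, leaving the middle one on its 2, and then slide the bolt fully open, away from the wheels. Press and push gently, by feel, because the wheels do not stand at exact heights and the lock must not be forced; leave the other things on the bench and case where they are.

Things in the scene. Friction and masses are not known exactly. Their poses are not given: they have to be found in the camera images.
- case: grey tool case fixed to the bench, 204 mm (x) by 344 (y) by 90 tall; on its lid an aluminium lock housing, 70 (x) by 230 (y), centred 13 mm towards -y, flat top 112 mm above the bench. Origin: centre of the underside; x away from the robot, y left, z up. More than 14 N of press or push on any part of case or lock damages it.
- crest_left (a point): left thumbwheel: black rubber, 50 mm diameter, 16 mm wide, axle along the case's y, 14 mm proud of the housing, numbered 1 to 6 by white dots spread evenly round the rim. Top of the rim by the drawing, 126 mm above the bench, case axes. The seats are worn: the real rim is anywhere up to 6 mm higher or lower, so feel for it. 
- crest_mid (a point): middle thumbwheel, alike, 42 mm to the right (case -y) of the left one. Top of the rim by the drawing, 126 mm above the bench, case axes. The seats are worn: the real rim is anywhere up to 6 mm higher or lower, so feel for it. 
- crest_right (a point): right thumbwheel, alike, 42 mm to the right of the middle one. Top of the rim by the drawing, 126 mm above the bench, case axes. The seats are worn: the real rim is anywhere up to 6 mm higher or lower, so feel for it. Every wheel sinks on a spring when pressed: about 1.5 N at first, then 4.5 N per mm, up to 8 mm.
- wheel_left (a joint): left thumbwheel. Value (rad) = (number - 1) x 1.0472 for the number on the crest between the two white index ribs; it grows as the crest rolls along the case's +x (25 mm of rim per rad); stops at -0.4 and 5.64. Rolling needs about 2 N along the rim, so at least some 3 N of press by friction; it stays where left. Starts on a lower number than its code.
- wheel_mid (a joint): middle thumbwheel. Value (rad) = (number - 1) x 1.0472 for the number on the crest between the two white index ribs; it grows as the crest rolls along the case's +x (25 mm of rim per rad); stops at -0.4 and 5.64. Rolling needs about 2 N along the rim, so at least some 3 N of press by friction; it stays where left. It already stands on its code number.
- wheel_right (a joint): right thumbwheel. Value (rad) = (number - 1) x 1.0472 for the number on the crest between the two white index ribs; it grows as the crest rolls along the case's +x (25 mm of rim per rad); stops at -0.4 and 5.64. Rolling needs about 2 N along the rim, so at least some 3 N of press by friction; it stays where left. Starts on a higher number than its code.
- bolt (a joint): lock bolt, 0 m home (locked), 0.018 m fully open; slides along the case's -y (to the right, away from the wheels). It slides against about 3 N of friction and stays where it is left. It is blocked after about 2 mm unless every wheel is within about 8 degrees (0.14 rad) of its code number.
- bolt_tab (a point): centre of the bolt's upright steel tab, 71 mm to the right of the right wheel's centre when home: 24 mm (x) by 14 mm (y) by 30 mm tall, standing on the flat top of the lock housing, top about 143 mm above the bench. It can be pushed from its wheel side (50 mm of clear room) or pinched.
- gear: bystander: small white printed hub lying on the case lid behind the lock, 44 mm wide, 18 mm tall. Origin at its underside.
- nozzle_jar: bystander: small glass jar with steel cap on the case lid behind the lock, 32 mm wide, 35 mm tall. Origin at its underside.
- scraper: bystander: spatula about 200 mm long lying left of the case.
- driver: bystander: screwdriver about 190 mm long lying right of the case.
- mug: bystander: white mug, 80 mm wide, 90 mm tall. Origin at its underside.
- spool: bystander: black filament spool lying flat, 160 mm wide, 56 mm tall. Origin at its underside.
- vase: bystander: grey printed vase, 68 mm wide, 85 mm tall. Origin at its underside.

How it is judged:
On the way:
1. all three wheels stand on the code 4-2-3 with the bolt still home (value of joint wheel_left between 2.9416 and 3.3416 rad and value of joint wheel_mid between 0.8472 and 1.2472 rad and value of joint wheel_right between 1.8944 and 2.2944 rad and value of joint bolt below 0.004 m), for 0.2 s.
At the end, for the whole second after the job is handed in: The wheels stand on 4-2-3 (each within 0.2 rad) and the bolt has been slid open by at least 15 of its 18 mm (value of joint wheel_left between 2.9416 and 3.3416 rad and value of joint wheel_mid between 0.8472 and 1.2472 rad and value of joint wheel_right between 1.8944 and 2.2944 rad and value of joint bolt above 0.015 m); the robot touches nothing.
It fails at once if the middle wheel is turned more than 0.2 rad off its number (not (value of joint wheel_mid between 0.8472 and 1.2472 rad)).
It fails at once if the robot presses or pushes the case or lock with more than 14 N (contact force between any of the fingers, the arm and case above 14 N).
It fails at once if a bystander is moved more than 20 mm (distance of any of gear, nozzle_jar, scraper, driver, mug, spool, vase from where it was at the start of the episode above 0.02 m).
It also fails if it takes over 53 s, if anything falls off the work surface, if the arm or the gripper's body presses on something with over 40 N, if the wrist force passes 120 N, or if a joint passes its speed limit or range.

ROBOT

A 7-joint arm with a two-finger parallel gripper is mounted at the origin on the work surface. World frame = base frame: x ahead of the robot, y to its left, z up, the work surface at z = 0. Lengths are in m, angles in rad, forces in N, time in s.
With the tool pointing down it reaches from about 0.4 to 0.85 m from the base axis. Payload 10.4 kg.
Tool frame: the origin (TCP) lies at the very end of the fingers, on their centre line; the grasp point (between the pads) lies 19 mm behind it; x points along the fingers, z is the direction in which the jaws open and shut, and the axes are right-handed (so a half turn about x gives the same grasp; the last joint's range is limited). The gripper opens to 85 mm and grips with 20 to 120 N. Pads are 22 mm wide; open, the fingers measure 114 mm over their backs; the gripper's body (76 mm by 85 mm) begins 54 mm behind the grasp point. The pads swing forward as they close: fully open they stand 13 mm farther back than shut.
Start: joints at [1.231, 0.332, -0.065, 1.46, 0.022, 1.35, -0.088], TCP at [0.195, -0.594, 0.21] pointing down, gripper open.
Joint ranges: [-2.6, 2.6], [-0.5, 2.12], [-1.47, 1.34], [0.16, 2.42], [-1.27, 4.41], [0.06, 2.06], [-2.6, 2.6]. Speed limits (rad/s): [2.22, 2.22, 2.79, 2.79, 3.14, 3.14, 3.14].

INTERFACE

Orientations are given as a unit quaternion [x, y, z, w].
In Python, from workcell import get_obs, camera, camera_info, hand_in gives the robot as it stands.
- The arm moves only by the tool move_arm, never from a script. Its argument "motion" is text: rows parted by semicolons, each of 4 numbers parted by spaces: the shift along the world's x, y, z in m, then the turn about the world's z in rad. In form: tx ty tz spin; .... A call has 1 to 10 rows; each row is the pose to reach, as a shift and turn from the pose commanded when the call began; what a row does not reach only later rows make up. A row lasts 1/8 s, in which the tool goes at most 62.5 mm and 10.7 degrees, less where a joint would pass 70% of its speed; a pose out of reach is approached as far as the arm can. A call with a gripper value outside its range is refused whole. "grip" is the opening, from 0 (shut) to 1 (fully open), set as the call begins (left out, the last holds). The fingers move at their own pace and stop on an object; "force" is the grip in N (left out, the last holds). Time passes only in rows, so rows that repeat a pose let the fingers close. It gives the time, the measured TCP pose, the force and the opening at its end, in the units of the state.
- get_obs(): the state, without advancing time (a new reading comes with each control period).
- camera(name): name is "scene" or "side" or "wrist"; returns (picture, depth): 480x640x3 uint8, red, green, blue; 480x640 float32, m along the optical axis (not along the pixel's ray), 0 where there is no reading.
- camera_info(name): a dict with "camera_matrix" (3x3 intrinsics, pixels), "k1" (the pictures are not rectified: a ray, as slopes to the right and down, at radius r is drawn at 1 + k1 r^2 times it, then the intrinsics apply), "eye" and "attitude" of the camera in the world. Camera axes: x right, y up, looking along -z (the intrinsics and any distortion apply to the point x, -y, -z); pixel columns grow to the right and rows downward; lengths in m; the calibration is good to about 2 mm. A picture is of the moment at which its call begins: read the wrist's pose just before it. camera_info takes no time and is no camera call; for the wrist camera it gives the pose at the moment of the call.
- hand_in(): hands the job in, once; it reports no verdict.
The state is a dict: "clock": time; "joint_pos": joint angles; "joint_velocities": joint speeds; "tau": joint torques, N m; "position": TCP position; "ee_rot": TCP orientation; "ft_force": force on the tool from outside, world axes, zero at the start; "torque": the same for the moment, N m; "grip_width": opening from 0.0 (shut) to 1.0 (fully open).
Only numpy, scipy, OpenCV 4.12 (cv2) and the standard library are available. Lean on these libraries where they do the work, as an engineer would, in place of code of your own. Each camera call takes 0.05 s, during which the arm holds its last target.

## Working session

There is one attempt and no reset: what is moved stays moved. The work goes in short steps, Python scripts to look and compute and a tool call to move; the robot and the scene stay as the last step left them, time stands still between calls to the robot, and variables do not carry over. Pictures are saved under pics/ and viewed, and the job is handed in when it is done.

Besides the shell and the picture viewer there is one more tool, called after "Call:" by a JSON object that holds its "name" and its "arguments", one argument or row to a line. move_arm: Moves the arm, as the interface text tells. Its arguments: {"type":"object","properties":{"motion":{"type":"string"},"grip":{"type":"number"},"force":{"type":"number"}},"required":["motion"]}

```bash
ls; mkdir -p pics
cat > h.py <<'E'
import numpy as np, cv2, json
from workcell import get_obs, camera, camera_info, hand_in
def info(n):
    i=camera_info(n); return i
def save(n,f):
    i=camera_info(n); p,d=camera(n); cv2.imwrite(f'pics/{f}.png',p[:,:,::-1]); np.savez(f'pics/{f}.npz',p=p,d=d); 
    json.dump({k:(np.array(v).tolist() if not isinstance(v,(str,dict)) else v) for k,v in i.items()},open(f'pics/{f}.json','w'))
    return p,d,i
E
python3 - <<'E'
from h import *
o=get_obs(); print(o)
for n in("scene","side","wrist"):
    p,d,i=save(n,n+"0"); print(n,i)
print(get_obs()['clock'])
E
```

```text
pics
{'clock': 0.0, 'joint_pos': array([ 1.23141899,  0.33286976, -0.06468331,  1.46095319,  0.02160798,
        1.34993388, -0.08848132]), 'joint_velocities': array([ 3.18331662e-05, -1.56647067e-04, -8.77639525e-04, -4.80264460e-04,
        4.61548747e-04,  1.06926610e-03, -2.14657933e-03]), 'tau': array([ 3.44940663e-04, -6.25451875e+01,  4.94859880e-02, -3.91603124e+01,
        1.62928272e-02,  9.99772979e-03, -4.21078323e-05]), 'position': array([ 0.19453918, -0.59350726,  0.20951159]), 'ee_rot': array([ 0.41515046,  0.57304726, -0.41458996,  0.57217314]), 'ft_force': array([-0.67797036, -0.71987404,  0.13683858]), 'torque': array([ 0.02965556,  0.01254799, -0.03785388]), 'grip_width': 0.9977227224864172}
scene {'camera_matrix': array([[514.86681305,   0.        , 315.31810522],
       [  0.        , 514.86681305, 234.48028521],
       [  0.        ,   0.        ,   1.        ]]), 'k1': -0.11486635371856745, 'eye': array([ 1.31662748, -0.57369424,  1.03545835]), 'attitude': array([0.33659815, 0.17798514, 0.44013974, 0.81320353])}
side {'camera_matrix': array([[446.87099076,   0.        , 315.6665166 ],
       [  0.        , 446.87099076, 241.62988472],
       [  0.        ,   0.        ,   1.        ]]), 'k1': -0.05249229565400985, 'eye': array([0.01771361, 0.48706806, 0.77874975]), 'attitude': array([-0.15583566,  0.37972418,  0.83755918, -0.36058205])}
wrist {'camera_matrix': array([[426.51393354,   0.        , 314.67320614],
       [  0.        , 426.51393354, 241.77687995],
       [  0.        ,   0.        ,   1.        ]]), 'k1': -0.09164775341811049, 'eye': array([ 0.26056477, -0.5729909 ,  0.37284724]), 'attitude': array([-0.11152592,  0.08181261, -0.58095908,  0.80209427])}
0.15
```

View pics/scene0.png

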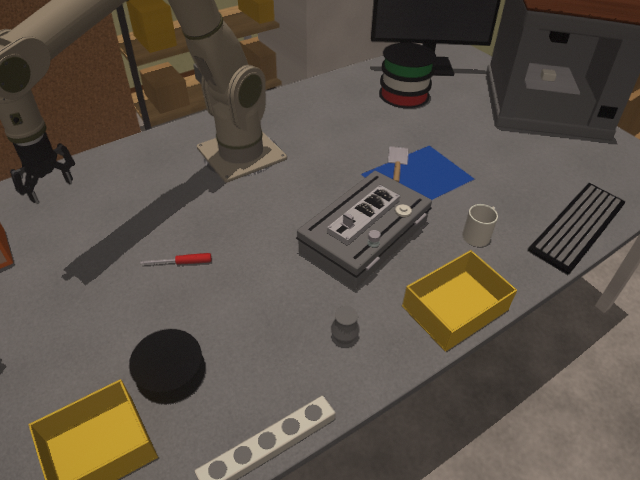

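View pics/side0.png

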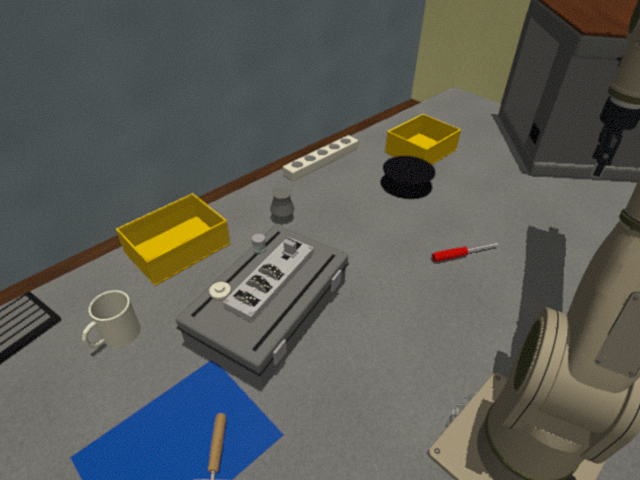

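View pics/wrist0.png

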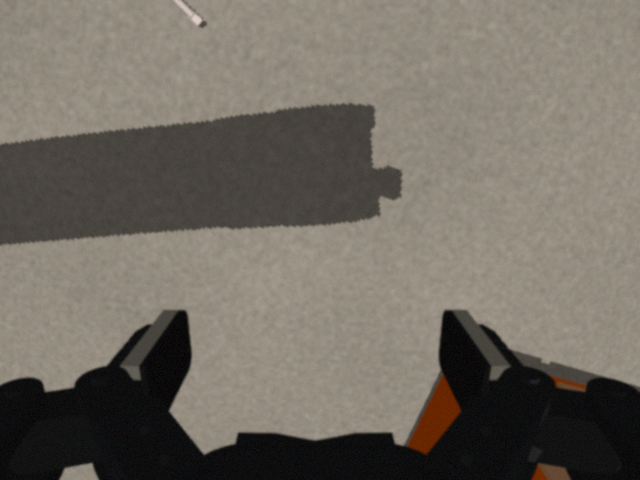

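The scene camera shows the case near (365,225), with the lock on top. The side camera shows it near (265,290). I'll make a point cloud from the depth and fit the case pose.

```bash
cat >> h.py <<'E'
from scipy.spatial.transform import Rotation as R
def load(f):
    z=np.load(f'pics/{f}.npz'); i=json.load(open(f'pics/{f}.json')); return z['p'],z['d'],i
def rays(i,uv):
    K=np.array(i['camera_matrix']); uv=np.asarray(uv,float).reshape(-1,1,2)
    n=cv2.undistortPoints(uv,K,np.array([i['k1'],0,0,0,0.]),None,None,None) if False else cv2.undistortPoints(uv,K,np.array([i['k1'],0,0,0,0.]))
    n=n[:,0]; c=np.c_[n[:,0],-n[:,1],-np.ones(len(n))]
    return R.from_quat(i['attitude']).as_matrix()@c.T
def cloud(d,i):
    v,u=np.mgrid[0:480,0:640]; r=rays(i,np.c_[u.ravel(),v.ravel()]).T
    return (np.array(i['eye'])+r*d.reshape(-1,1)).reshape(480,640,3)
def at_z(i,uv,z):
    r=rays(i,uv).T; e=np.array(i['eye']); return e+r*((z-e[2])/r[:,2])[:,None]
def proj(i,P):
    P=np.atleast_2d(P); c=(P-np.array(i['eye']))@R.from_quat(i['attitude']).as_matrix()
    n=np.c_[c[:,0],-c[:,1]]/-c[:,2:]; r2=(n**2).sum(1,keepdims=True); n=n*(1+i['k1']*r2)
    K=np.array(i['camera_matrix']); return n*K[0,0]+K[:2,2]
E
python3 - <<'E'
from h import *
boxes={'scene0':(285,165,440,285),'side0':(170,220,355,375)}
for f,(a,b,c,e) in boxes.items():
    p,d,i=load(f); P=cloud(d,i)[b:e,a:c].reshape(-1,3)
    print(f,np.histogram(P[:,2],bins=np.arange(-.01,.16,.005)))
    for lo,hi in((.083,.097),(.106,.117)):
        q=P[(P[:,2]>lo)&(P[:,2]<hi)]
        r=cv2.minAreaRect(q[:,:2].astype(np.float32)*1000); print(lo,len(q),np.median(q[:,2]),r)
    q=P[P[:,2]>.128]; print('tall',q.mean(0) if len(q) else None,len(q))
    cv2.imwrite(f'pics/{f}c.png',cv2.resize(p[b:e,a:c,::-1],None,fx=4,fy=4,interpolation=cv2.INTER_CUBIC))
E
```

```text
scene0 (array([ 292, 5350, 3546,  176,  169,  191,  173,  155,  164,  165,  132,
        139,   74,  200,  219,  195,  208,  227,  262, 2614, 1722,  212,
        149,  383,  817,  186,  181,  131,   42,   21,   31,    2,    0]), array([-0.01 , -0.005,  0.   ,  0.005,  0.01 ,  0.015,  0.02 ,  0.025,
        0.03 ,  0.035,  0.04 ,  0.045,  0.05 ,  0.055,  0.06 ,  0.065,
        0.07 ,  0.075,  0.08 ,  0.085,  0.09 ,  0.095,  0.1  ,  0.105,
        0.11 ,  0.115,  0.12 ,  0.125,  0.13 ,  0.135,  0.14 ,  0.145,
        0.15 ,  0.155]))
0.083 4558 0.08944765866662763 ((546.981201171875, 105.69564056396484), (206.77899169921875, 348.6925048828125), 15.204126358032227)
0.106 1263 0.11138855681275028 ((577.5612182617188, 100.98616027832031), (130.69677734375, 233.6954345703125), 16.032546997070312)
tall [ 0.81689619 -0.14940697  0.43899555] 213
side0 (array([   1, 5435, 5695,  675,  325,  316,  280,  274,  277,  297,  315,
        330,  174,  320,  359,  335,  341,  445,  346, 4430, 3959,  326,
        264,  302, 1802,  264,  261,  249,   73,   23,   63,    8,    0]), array([-0.01 , -0.005,  0.   ,  0.005,  0.01 ,  0.015,  0.02 ,  0.025,
        0.03 ,  0.035,  0.04 ,  0.045,  0.05 ,  0.055,  0.06 ,  0.065,
        0.07 ,  0.075,  0.08 ,  0.085,  0.09 ,  0.095,  0.1  ,  0.105,
        0.11 ,  0.115,  0.12 ,  0.125,  0.13 ,  0.135,  0.14 ,  0.145,
        0.15 ,  0.155]))
0.083 8615 0.08989321309259313 ((546.2496337890625, 108.94244384765625), (204.56280517578125, 345.8776550292969), 15.142974853515625)
0.106 2183 0.11211468343090525 ((574.8220825195312, 103.32667541503906), (123.05663299560547, 231.94631958007812), 15.33588981628418)
tall [0.38911267 0.20478669 0.33259224] 361
```

View pics/side0c.png

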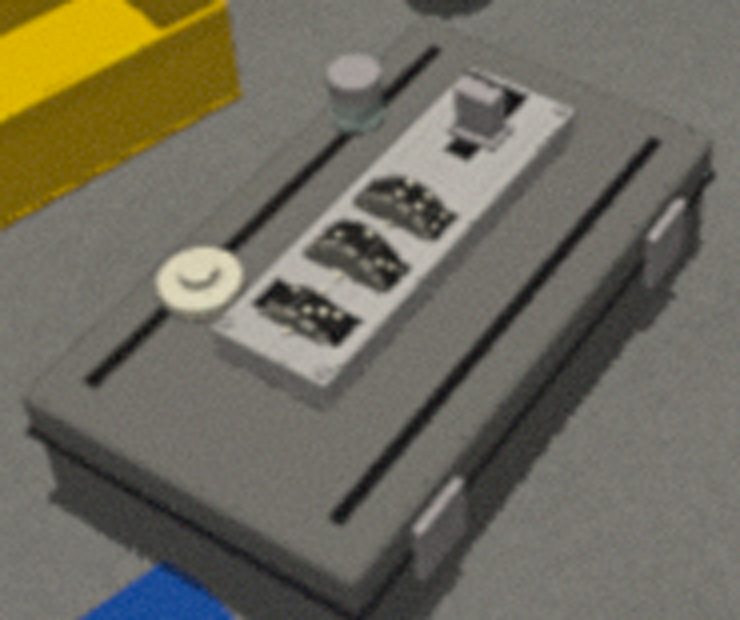

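View pics/scene0c.png

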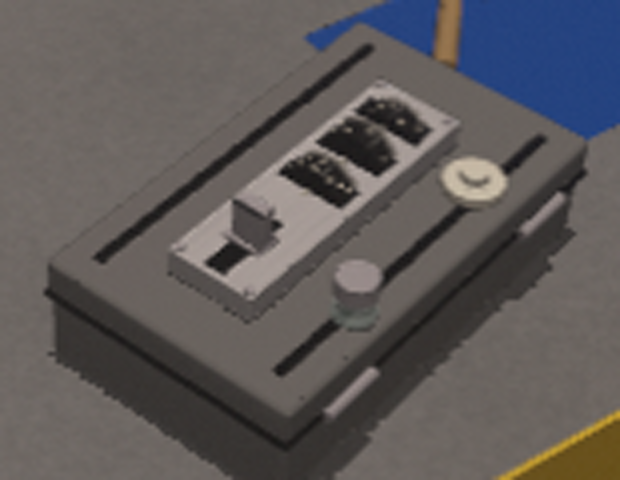

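Run:
```python
from h import *
o=get_obs(); M=R.from_quat(o['ee_rot']).as_matrix(); print(M.round(3)); 
i=camera_info('wrist'); C=R.from_quat(i['attitude']).as_matrix(); print(C.round(3)); print(M.T@(i['eye']-o['position']))
```

```text
[[-0.     0.95   0.312]
 [ 0.001  0.312 -0.95 ]
 [-1.    -0.    -0.001]]
[[ 0.312  0.914  0.261]
 [-0.95   0.3    0.084]
 [-0.001 -0.274  0.962]]
[-0.16324566  0.06909236  0.00080177]
```

Call:
{"name": "move_arm", "arguments": {
  "motion": "0.025 0.05 0.02 -0.054; 0.05 0.1 0.02 -0.054; 0.075 0.15 0.02 -0.054; 0.1 0.2 0.02 -0.054; 0.125 0.25 0.02 -0.054; 0.15 0.3 0.02 -0.054; 0.175 0.35 0.02 -0.054; 0.2 0.4 0.02 -0.054; 0.225 0.45 0.02 -0.054; 0.25 0.5 0.02 -0.054",
  "grip": 0,
  "force": 40
}}

```text
clock: 1.4
position: [0.4451, -0.0923, 0.2304]
ee_rot: [0.43, 0.561, -0.43, 0.561]
ft_force: [0.2, -0.0, -0.9]
grip_width: -0.0
```

Call:
{"name": "move_arm", "arguments": {
  "motion": "0.024 0.046 0 0; 0.048 0.092 0 0; 0.072 0.14 -0.005 0; 0.095 0.186 -0.01 0; 0.095 0.186 -0.01 0; 0.095 0.186 -0.01 0"
}}

```text
clock: 2.15
position: [0.5395, 0.0916, 0.22]
ee_rot: [0.43, 0.561, -0.43, 0.561]
ft_force: [1.4, -0.7, 0.5]
grip_width: -0.003
```

Run:
```python
from h import *
p,d,i=save('wrist','w1'); o=get_obs(); print(o['position'],o['ft_force'],R.from_quat(o['ee_rot']).as_matrix().round(3))
P=cloud(d,i)
for lo,hi in((.083,.097),(.108,.116)):
    q=P[(P[...,2]>lo)&(P[...,2]<hi)]; print(np.median(q[:,2]),cv2.minAreaRect(q[:,:2].astype(np.float32)*1000))
```

```text
[0.53959103 0.09087971 0.2201913 ] [0.32185182 0.21184784 0.14511442] [[-0.     0.966  0.258]
 [-0.001  0.258 -0.966]
 [-1.    -0.001  0.001]]
0.08965189880426128 ((546.2586669921875, 106.81901550292969), (204.01095581054688, 343.6104431152344), 15.395535469055176)
0.11163841345126724 ((576.7116088867188, 101.43646240234375), (126.5906982421875, 230.21849060058594), 14.936834335327148)
```

View pics/w1.png

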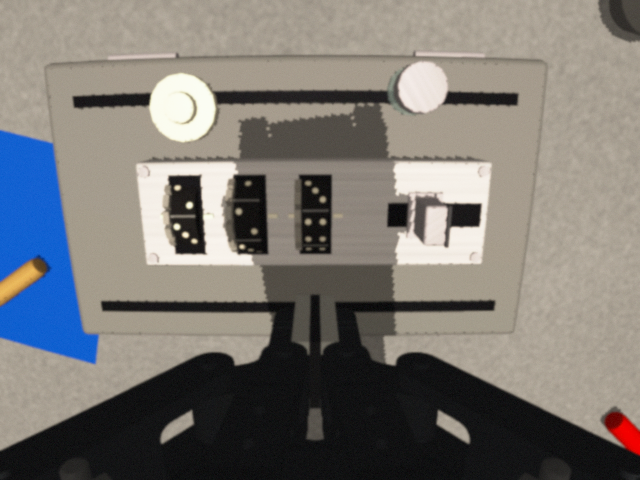

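Run:
```python
from h import *
p,d,i=load('w1')
c=p[155:270,130:370,::-1]; c=cv2.resize(c,None,fx=3.33,fy=3.33,interpolation=cv2.INTER_CUBIC); cv2.imwrite('pics/w1c.png',c)
P=cloud(d,i)
yaw=np.radians(15.2); O=np.array([.5463,.107]); ex=np.array([np.cos(yaw),np.sin(yaw)]); ey=np.array([-ex[1],ex[0]])
q=P.reshape(-1,3); cy=(q[:,:2]-O)@ey; cx=(q[:,:2]-O)@ex
m=(abs(cx)<6)
for a in np.arange(-.13,.11,.004):
    s=m&(cy>a)&(cy<a+.004); print(round(a*1e3+2),round(np.median(q[s,2])*1e3,1),end='; ')
for f in('side0','scene0'):
    p,d,i=load(f); q=cloud(d,i).reshape(-1,3);cy=(q[:,:2]-O)@ey; cx=(q[:,:2]-O)@ex
    s=(q[:,2]>.116)&(q[:,2]<.15)&(abs(cx)<.03)&(abs(cy)<.13)
    print(f); 
    for a in np.arange(-.13,.11,.006):
        t=s&(cy>a)&(cy<a+.006)
        if t.sum()>3: print(round(a*1e3+3),t.sum(),round(np.percentile(q[t,2],95)*1e3,1),(np.mean(cx[t])*1e3).round(1),end='; ')
```

```text
-128 89.5; -124 90.0; -120 90.0; -116 90.0; -112 90.0; -108 90.0; -104 89.9; -100 89.7; -96 89.6; -92 90.0; -88 90.5; -84 91.2; -80 111.5; -76 110.2; -72 110.9; -68 112.2; -64 112.0; -60 111.9; -56 308.0; -52 303.2; -48 299.3; -44 289.0; -40 113.6; -36 112.1; -32 111.4; -28 297.8; -24 292.1; -20 292.6; -16 286.8; -12 275.2; -8 292.0; -4 291.0; 0 305.2; 4 111.4; 8 112.0; 12 115.2; 16 288.8; 20 297.7; 24 302.7; 28 307.7; 32 129.3; 36 123.4; 40 111.9; 44 90.1; 48 90.1; 52 90.5; 56 90.9; 60 98.4; 64 99.4; 68 99.3; 72 99.2; 76 99.1; 80 98.9; 84 90.4; 88 90.7; 92 90.2; 96 90.1; 100 89.8; 104 89.4; 108 89.4; side0
-91 21 146.4 1.0; -85 36 145.9 -5.2; -79 90 143.9 -1.1; -73 22 141.0 2.1; -19 24 129.0 -4.9; -13 47 129.3 -4.3; -7 43 129.0 -2.7; -1 79 129.1 -0.4; 23 35 131.3 -4.0; 29 50 131.7 -4.5; 35 54 132.3 -5.1; 41 94 130.7 -1.1; 65 27 121.9 -2.2; 71 35 122.8 0.1; 77 39 122.9 -1.9; 83 40 123.2 1.2; scene0
-97 7 146.4 -1.9; -91 65 143.5 0.7; -85 27 144.2 4.5; -79 13 143.7 4.0; -25 11 128.4 2.4; -19 37 128.6 2.6; -13 28 129.1 6.6; -7 22 128.3 3.6; -1 14 128.2 3.8; 17 18 130.8 2.5; 23 42 130.5 0.9; 29 26 131.4 5.4; 35 27 132.8 6.5; 41 18 131.2 6.9; 59 9 120.4 1.0; 65 14 123.9 1.0; 71 18 123.4 1.2; 77 17 123.4 4.5; 83 7 120.9 -1.9;
```

View pics/w1c.png

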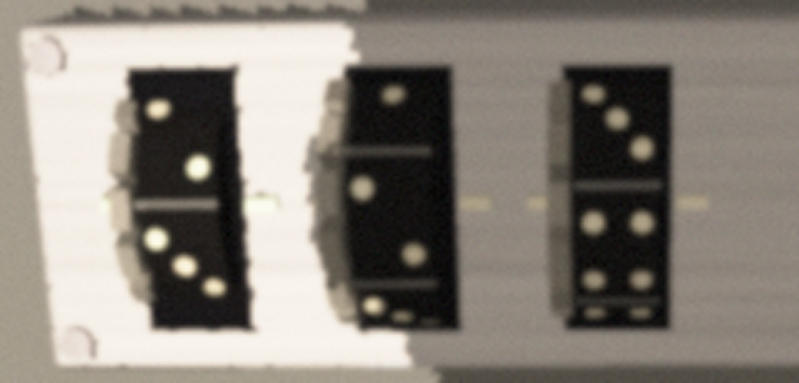

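```bash
cat >> h.py <<'E'
yaw=np.radians(15.2); O=np.array([.5463,.107]); ex=np.array([np.cos(yaw),np.sin(yaw)]); ey=np.array([-ex[1],ex[0]])
def tocase(P): P=np.atleast_2d(P); return np.c_[(P[:,:2]-O)@ex,(P[:,:2]-O)@ey,P[:,2]]
def toworld(c): c=np.atleast_2d(c); return np.c_[O+c[:,:1]*ex+c[:,1:2]*ey,c[:,2]]
def wheelpt(i,uv,zc):
    # intersect ray with cylinder axis along case y at cx=0,z=zc-.025 ; returns phi (toward +x) and case pt
    e=tocase(i['eye'])[0]; r=rays(i,uv).T[0]; r=np.array([r[:2]@ex,r[:2]@ey,r[2]])
    a=r[0]**2+r[2]**2; f=np.array([e[0],e[2]-zc+.025]); b=2*(f[0]*r[0]+f[1]*r[2]); c=f@f-.025**2
    t=(-b-np.sqrt(b*b-4*a*c))/2/a; q=e+t*r; return np.arctan2(q[0],q[2]-zc+.025),q
E
python3 - <<'E'
from h import *
p,d,i=load('w1'); s=3.33
cr=lambda u,v:[130+(u+.5)/s-.5,155+(v+.5)/s-.5]
for n,uv,zc in(('L 2|3',(177,204),.123),('M 1|2',(388,151),.1315),('M 2|3',(395,284),.1315),('R 3|4',(617,185),.1285),('R 4|5',(620,301),.1285)):
    a,q=wheelpt(i,cr(*uv),zc); print(n,a.round(3),(q*1e3).round(1))
for uv in((265,203),(477,203),(537,203),(693,203)): print((tocase(at_z(i,cr(*uv),.112))*1e3).round(1))
for uv in((46,55),(78,344)): print((tocase(at_z(i,cr(*uv),.112))*1e3).round(1))
for uv in((137,163),(491,163),(483,263),(148,266)): print((tocase(at_z(i,uv,.112))*1e3).round(1))
print('tab',(tocase(at_z(i,[[425,205],[447,205],[447,245],[425,245]],.143))*1e3).round(1))
E
```

```text
L 2|3 0.059 [  1.5  69.2 123. ]
M 1|2 0.515 [ 12.3  27.7 128.3]
M 2|3 -0.545 [-13.   27.6 127.9]
R 3|4 0.233 [  5.8 -14.  127.8]
R 4|5 -0.842 [-18.6 -14.5 120.2]
[[ -0.8  55.1 112. ]]
[[ -1.   13.4 112. ]]
[[ -1.1   1.6 112. ]]
[[ -1.1 -28.8 112. ]]
[[ 28.6  96.1 112. ]]
[[-29.9  95.8 112. ]]
[[ 33.9  99.8 112. ]]
[[  33.4 -126.7  112. ]]
[[ -34.1 -128.4  112. ]]
[[-35.7 100.  112. ]]
tab [[ 11.9 -77.3 143. ]
 [ 12.  -90.2 143. ]
 [-12.1 -92.2 143. ]
 [-12.1 -79.  143. ]]
```

Run:
```python
from h import *
o=get_obs(); print(o['position'],(tocase(o['position'])*1e3).round(1))
for c in((-.009,.070,.140),(-.009,.070,.128),(.012,-.014,.14),(0,-.06,.13)): print(c,toworld(c)[0].round(4),(toworld(c)[0]-o['position']).round(4))
print(ex.round(4),ey.round(4))
```

```text
[0.53959103 0.09087971 0.2201913 ] [[-10.7 -13.8 220.2]]
(-0.009, 0.07, 0.14) [0.5193 0.1722 0.14  ] [-0.0203  0.0813 -0.0802]
(-0.009, 0.07, 0.128) [0.5193 0.1722 0.128 ] [-0.0203  0.0813 -0.0922]
(0.012, -0.014, 0.14) [0.5616 0.0966 0.14  ] [ 0.022   0.0058 -0.0802]
(0, -0.06, 0.13) [0.562  0.0491 0.13  ] [ 0.0224 -0.0418 -0.0902]
[0.965  0.2622] [-0.2622  0.965 ]
```

Call:
{"name": "move_arm", "arguments": {
  "motion": "-0.010 0.040 -0.02 0; -0.020 0.081 -0.04 0; -0.020 0.081 -0.065 0; -0.020 0.081 -0.085 0; -0.020 0.081 -0.091 0; -0.020 0.081 -0.091 0; -0.020 0.081 -0.091 0"
}}

```text
clock: 3.08
position: [0.5204, 0.1729, 0.1302]
ee_rot: [0.431, 0.561, -0.43, 0.561]
ft_force: [0.1, -0.1, -0.2]
grip_width: 0.001
```

Run:
```python
from h import *
o=get_obs(); print(o['position'],(tocase(o['position'])*1e3).round(1),o['ft_force'])
p,d,i=save('wrist','w2'); print(get_obs()['ft_force'])
```

```text
[0.52036512 0.17292512 0.13021949] [[ -7.7  70.4 130.2]] [ 0.06871303 -0.09999227 -0.20241675]
[ 0.05005747  0.42331791 -0.54136687]
```

View pics/w2.png

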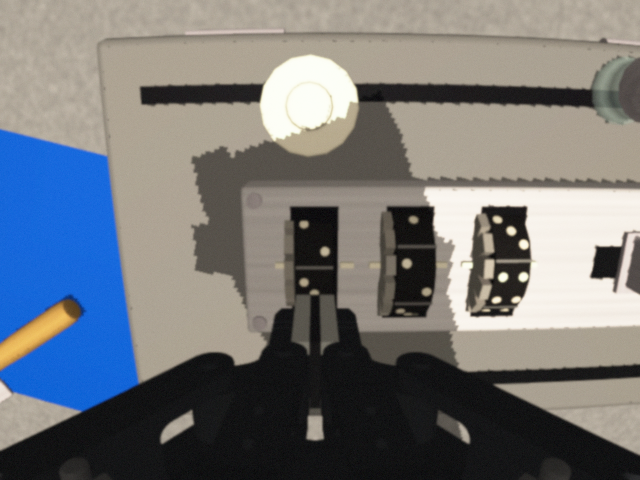

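The closed tips (columns 293–337, front edge at row 295) are centred on the left wheel. Now I'll descend by feel.

Call:
{"name": "move_arm", "arguments": {
  "motion": "0 0 -0.002 0; 0 0 -0.004 0; 0 0 -0.004 0; 0 0 -0.004 0"
}}

```text
clock: 3.62
position: [0.5197, 0.1731, 0.1253]
ee_rot: [0.43, 0.561, -0.43, 0.561]
ft_force: [-0.1, 0.0, 0.6]
grip_width: 0.003
```

Call:
{"name": "move_arm", "arguments": {
  "motion": "0 0 -0.001 0; 0 0 -0.001 0; 0 0 -0.001 0"
}}

```text
clock: 4.0
position: [0.5197, 0.1731, 0.1243]
ee_rot: [0.43, 0.561, -0.43, 0.561]
ft_force: [0.6, 0.1, -0.1]
grip_width: 0.001
```

Call:
{"name": "move_arm", "arguments": {
  "motion": "0 0 -0.001 0; 0 0 -0.001 0; 0 0 -0.001 0"
}}

```text
clock: 4.38
position: [0.5197, 0.1731, 0.1233]
ee_rot: [0.43, 0.561, -0.43, 0.561]
ft_force: [-0.4, -0.1, -0.1]
grip_width: 0.003
```

Call:
{"name": "move_arm", "arguments": {
  "motion": "0 0 -0.001 0; 0 0 -0.001 0; 0 0 -0.001 0"
}}

```text
clock: 4.75
position: [0.5197, 0.1731, 0.1223]
ee_rot: [0.43, 0.561, -0.43, 0.561]
ft_force: [-0.9, 0.1, -0.8]
grip_width: 0.002
```

Call:
{"name": "move_arm", "arguments": {
  "motion": "0 0 -0.001 0; 0 0 -0.001 0; 0 0 -0.001 0"
}}

```text
clock: 5.12
position: [0.5197, 0.1731, 0.1214]
ee_rot: [0.43, 0.561, -0.43, 0.561]
ft_force: [0.4, -0.3, -0.5]
grip_width: -0.0
```

Call:
{"name": "move_arm", "arguments": {
  "motion": "0 0 -0.001 0; 0 0 -0.001 0; 0 0 -0.001 0"
}}

```text
clock: 5.5
position: [0.5197, 0.1731, 0.1203]
ee_rot: [0.43, 0.561, -0.43, 0.561]
ft_force: [-0.3, 0.8, 0.5]
grip_width: 0.001
```

Call:
{"name": "move_arm", "arguments": {
  "motion": "0 0 -0.0008 0; 0 0 -0.0008 0; 0 0 -0.0008 0"
}}

```text
clock: 5.88
position: [0.5197, 0.1731, 0.1195]
ee_rot: [0.43, 0.561, -0.43, 0.561]
ft_force: [0.3, -0.8, -0.0]
grip_width: -0.0
```

Run:
```python
from h import *
p,d,i=save('wrist','w3'); cv2.imwrite('pics/w3c.png',cv2.resize(p[170:370,220:440,::-1],None,fx=3,fy=3,interpolation=cv2.INTER_CUBIC))
o=get_obs();print(o['ft_force'])
print(proj(i,toworld([[0,.07,.123],[0,.07,.120]])),proj(i,o['position']))
print(d[285:330:5,305].round(3), d[285:330:5,315].round(3))
```

```text
[ 0.1824845   0.0435527  -0.50841746]
[[314.56223183 278.6107726 ]
 [314.56677659 275.97837038]] [[312.77462259 294.45455286]]
[0.173 0.173 0.149 0.145 0.139 0.138 0.134 0.13  0.126] [0.173 0.174 0.149 0.146 0.142 0.136 0.133 0.131 0.127]
```

View pics/w3c.png

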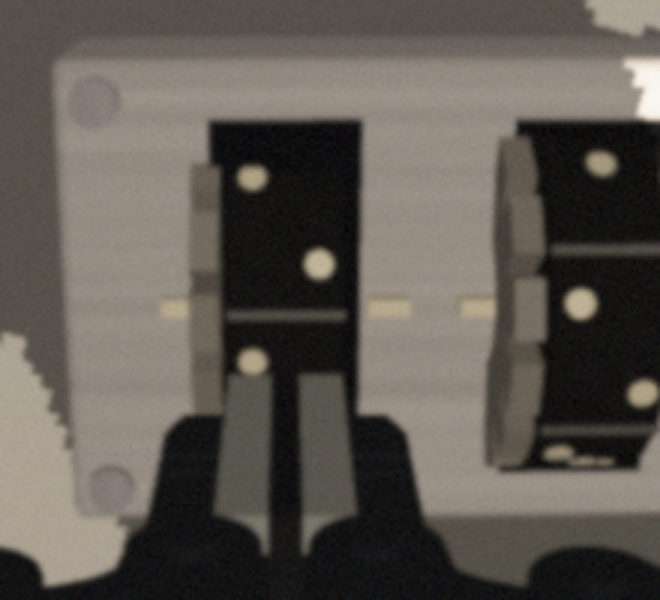

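Run:
```python
from h import *
p,d,i=load('w3'); P=cloud(d,i); o=get_obs(); print((tocase(o['position'])*1e3).round(1))
for u in(300,315,330,285):
  for v in(286,292,294,296,298,302,310,330,345): print(u,v,(tocase(P[v,u])*1e3).round(1)[0])
```

```text
[[ -8.3  70.8 119.6]]
300 286 [ -4.1  75.9 120.7]
300 292 [ -6.4  76.  121.4]
300 294 [  1.5  75.2 142.3]
300 296 [  2.   75.1 145.3]
300 298 [  2.7  74.9 148.6]
300 302 [  2.2  74.9 150.7]
300 310 [  1.8  74.7 156.3]
300 330 [  2.1  74.2 170.6]
300 345 [  2.7  73.9 180.4]
315 286 [ -4.   69.8 121.1]
315 292 [ -6.8  69.8 120.6]
315 294 [  1.9  69.8 143.2]
315 296 [  2.8  69.8 147. ]
315 298 [  2.1  69.8 147.3]
315 302 [  1.8  69.8 149.9]
315 310 [  2.6  69.8 157.9]
315 330 [  1.9  69.8 170.2]
315 345 [  1.4  69.8 178.1]
330 286 [ -4.3  63.7 120.2]
330 292 [ -7.1  63.7 119.8]
330 294 [  1.9  64.5 143.4]
330 296 [  2.1  64.6 145.5]
330 298 [  2.3  64.7 147.8]
330 302 [  2.1  64.8 150.7]
330 310 [  1.9  65.  156.4]
330 330 [  2.1  65.5 170.7]
330 345 [  3.2  65.8 181.3]
285 286 [ -3.   81.9 123.3]
285 292 [ -6.8  82.1 120.5]
285 294 [ -6.9  82.  122.3]
285 296 [ -8.   82.1 121.8]
285 298 [ -9.6  82.2 120.3]
285 302 [-11.8  82.3 119.2]
285 310 [ -2.3  80.2 147.4]
285 330 [ -1.8  79.2 163.2]
285 345 [  4.6  77.7 183.8]
```

Run:
```python
from h import *
o=get_obs()
for n in('side','scene'):
    p,d,i=save(n,n+'1'); u,v=proj(i,o['position'])[0]; print(n,u,v, proj(i,o['position']+[0,0,.022]))
    u0,v0=int(u),int(v); c=p[v0-40:v0+25,u0-40:u0+40,::-1].copy(); cv2.imwrite(f'pics/{n}1c.png',cv2.resize(c,None,fx=8,fy=8,interpolation=cv2.INTER_CUBIC)); print(u0-40,v0-40)
```

```text
side 249.67031482449164 296.88618838614383 [[248.68013824 289.25173868]]
209 256
scene 380.9830816207235 191.36963667278508 [[381.75494436 185.19216114]]
340 151
```

View pics/side1c.png

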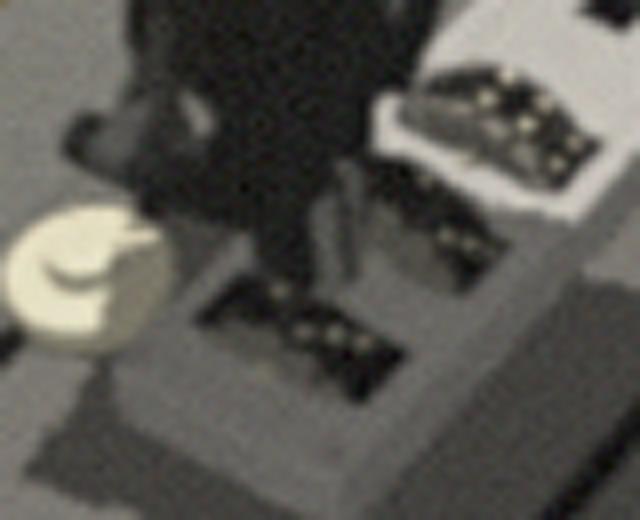

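View pics/scene1c.png

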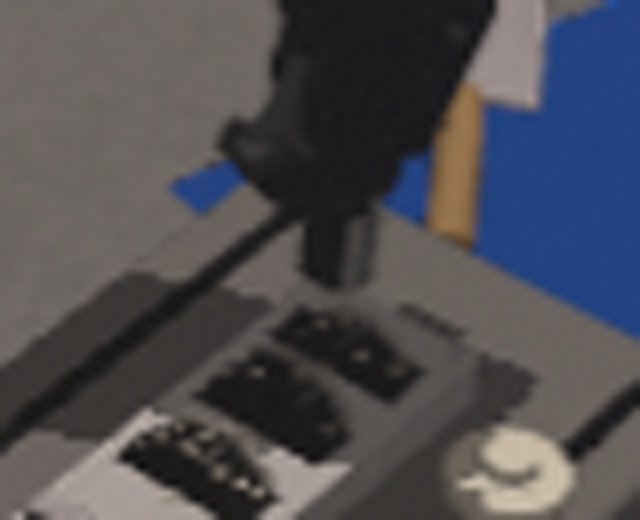

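All three cameras agree that the shut fingertips end about 20 mm above the reported TCP: the pad's lower edge is at z≈142 mm while the TCP reads 119.6. I'll go on by feel, with contact expected at a TCP height of about 0.100.

Call:
{"name": "move_arm", "arguments": {
  "motion": "0 0 -0.005 0; 0 0 -0.010 0; 0 0 -0.014 0; 0 0 -0.014 0; 0 0 -0.014 0"
}}

```text
clock: 6.65
position: [0.5198, 0.1732, 0.1056]
ee_rot: [0.43, 0.561, -0.43, 0.561]
ft_force: [-0.1, -0.1, -0.3]
grip_width: -0.004
```

Run:
```python
from h import *
p,d,i=save('wrist','w4'); cv2.imwrite('pics/w4c.png',cv2.resize(p[170:370,220:440,::-1],None,fx=3,fy=3,interpolation=cv2.INTER_CUBIC))
P=cloud(d,i); o=get_obs(); print(o['ft_force'],(tocase(o['position'])*1e3).round(1))
for u in(300,330):
  for v in range(276,302,2): print(u,v,(tocase(P[v,u])*1e3).round(1)[0])
```

```text
[ 0.36283667 -0.38973734 -0.01393823] [[ -8.2  70.8 105.7]]
300 276 [  5.3  75.4 120.2]
300 278 [  4.6  75.4 120.2]
300 280 [  3.9  75.4 120.6]
300 282 [  3.1  75.4 120.7]
300 284 [  2.5  75.4 121. ]
300 286 [  1.7  75.4 121.1]
300 288 [  0.9  75.5 121.2]
300 290 [1.00e-01 7.55e+01 1.21e+02]
300 292 [ -0.9  75.5 120.5]
300 294 [  1.9  75.2 129.2]
300 296 [  2.6  75.  132.7]
300 298 [  2.5  75.  134. ]
300 300 [  2.1  75.  134.9]
330 276 [  5.7  64.3 121.3]
330 278 [  4.4  64.3 119.8]
330 280 [  3.7  64.3 120.1]
330 282 [  3.3  64.3 121.1]
330 284 [  2.4  64.3 120.9]
330 286 [  1.7  64.3 121.1]
330 288 [  1.7  64.4 123.2]
330 290 [1.00e-01 6.43e+01 1.21e+02]
330 292 [ -1.4  64.2 119.5]
330 294 [  1.8  64.6 129. ]
330 296 [  2.3  64.7 131.8]
330 298 [  1.8  64.7 132.6]
330 300 [  2.7  64.8 136.2]
```

View pics/w4c.png

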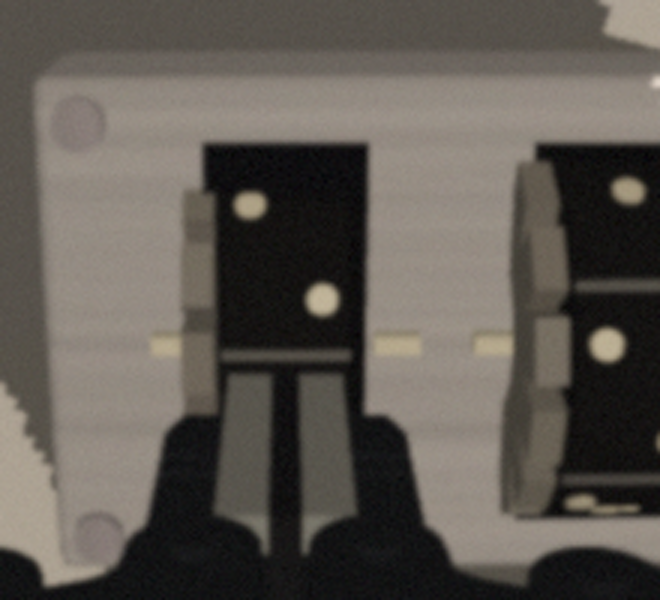

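Call:
{"name": "move_arm", "arguments": {
  "motion": "0 0 -0.003 0; 0 0 -0.005 0; 0 0 -0.005 0; 0 0 -0.005 0"
}}

```text
clock: 7.2
position: [0.5198, 0.1731, 0.1007]
ee_rot: [0.43, 0.561, -0.43, 0.561]
ft_force: [0.8, -0.3, 2.2]
grip_width: 0.001
```

Call:
{"name": "move_arm", "arguments": {
  "motion": "0 0 -0.001 0; 0 0 -0.001 0"
}}

```text
clock: 7.45
position: [0.5198, 0.1731, 0.0998]
ee_rot: [0.43, 0.561, -0.43, 0.561]
ft_force: [-1.4, -1.4, 6.0]
grip_width: -0.001
```

Call:
{"name": "move_arm", "arguments": {
  "motion": "0 0 -0.0008 0; 0 0 -0.0008 0"
}}

```text
clock: 7.7
position: [0.52, 0.1732, 0.0993]
ee_rot: [0.43, 0.561, -0.43, 0.561]
ft_force: [-2.0, -2.0, 7.4]
grip_width: 0.001
```

Call:
{"name": "move_arm", "arguments": {
  "motion": "0.0029 0.0008 0 0; 0.0058 0.0016 0 0; 0.0087 0.0024 0 0; 0.0116 0.0032 0 0; 0.0145 0.0039 0 0; 0.0154 0.0042 0 0; 0.0154 0.0042 0 0"
}}

```text
clock: 8.57
position: [0.5357, 0.1774, 0.0994]
ee_rot: [0.43, 0.561, -0.43, 0.561]
ft_force: [0.2, -0.6, 7.1]
grip_width: 0.001
```

Run:
```python
from h import *
p,d,i=save('wrist','w5'); cv2.imwrite('pics/w5c.png',cv2.resize(p[170:370,220:440,::-1],None,fx=3,fy=3,interpolation=cv2.INTER_CUBIC))
o=get_obs(); print(o['ft_force'],(tocase(o['position'])*1e3).round(1))
```

```text
[-0.19346296 -0.73168861  6.71770156] [[ 8.2 70.8 99.4]]
```

View pics/w5c.png

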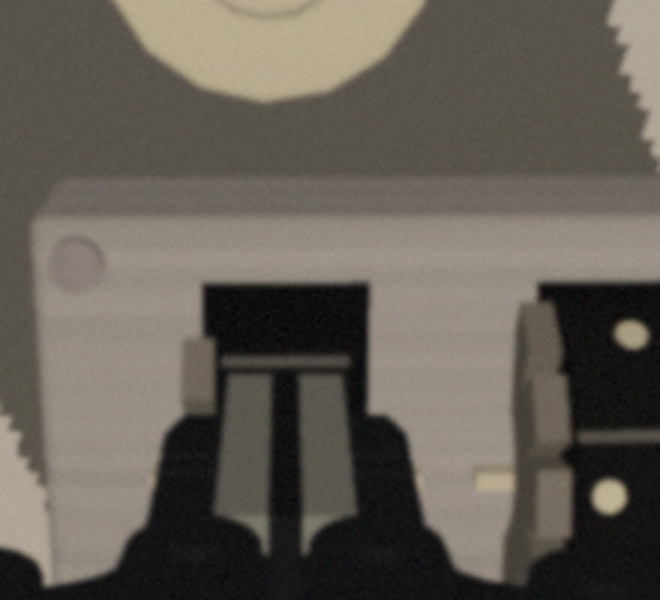

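Call:
{"name": "move_arm", "arguments": {
  "motion": "0 0 0.004 0; 0 0 0.006 0; -0.009 -0.0024 0.006 0; -0.0171 -0.0046 0.006 0; -0.0171 -0.0046 0.006 0; -0.0171 -0.0046 0.002 0; -0.0171 -0.0046 0.0008 0; -0.0171 -0.0046 0 0; -0.0171 -0.0046 0 0"
}}

```text
clock: 9.75
position: [0.5184, 0.1728, 0.0992]
ee_rot: [0.43, 0.561, -0.43, 0.561]
ft_force: [-2.5, -1.0, 6.8]
grip_width: -0.003
```

Run:
```python
from h import *
p,d,i=save('wrist','w6'); cv2.imwrite('pics/w6c.png',cv2.resize(p[170:370,220:440,::-1],None,fx=3,fy=3,interpolation=cv2.INTER_CUBIC))
o=get_obs(); print(o['ft_force'],(tocase(o['position'])*1e3).round(1))
```

```text
[-1.48024102 -0.72873838  7.76194017] [[-9.7 70.7 99.2]]
```

View pics/w6c.png

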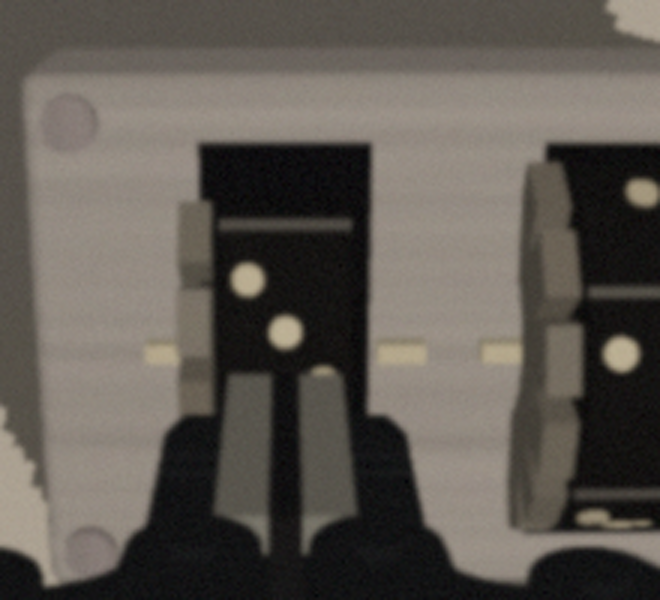

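Run:
```python
from h import *
p,d,i=load('w6')
for z in(.1195,.1205,.122):
  a,q=wheelpt(i,[315,244.8],z); print(a, q, 1.5708+a)
p,d,i=load('w4'); a,q=wheelpt(i,[315,170+355.5/3],.1215);print(a,q,1.5708+a)
```

```text
0.6916688700626682 [0.01594559 0.06978022 0.11375457] 2.2624688700626683
0.7039138890235531 [0.01618016 0.06978013 0.11455787] 2.274713889023553
0.7224085391757412 [0.01652984 0.06978    0.11575538] 2.2932085391757413
0.03466042581879463 [0.00086634 0.06987239 0.12148498] 1.6054604258187946
```

Call:
{"name": "move_arm", "arguments": {
  "motion": "0.0039 0.001 0 0; 0.0077 0.0021 0 0; 0.0116 0.0031 0 0; 0.0154 0.0042 0 0; 0.0183 0.005 0 0; 0.0183 0.005 0 0; 0.0183 0.005 0.004 0; -0.01 -0.003 0.007 0; -0.01 -0.003 0.007 0; -0.01 -0.003 0.007 0"
}}

```text
clock: 11.05
position: [0.5084, 0.1696, 0.1058]
ee_rot: [0.43, 0.561, -0.43, 0.561]
ft_force: [0.3, 0.3, 0.3]
grip_width: 0.0
```

Run:
```python
from h import *
p,d,i=save('wrist','w7'); cv2.imwrite('pics/w7c.png',cv2.resize(p[170:370,220:440,::-1],None,fx=3,fy=3,interpolation=cv2.INTER_CUBIC))
o=get_obs(); print(o['ft_force'],(tocase(o['position'])*1e3).round(1))
```

```text
[ 0.42779062 -0.35333829 -0.04894803] [[-20.1  70.4 105.7]]
```

View pics/w7c.png

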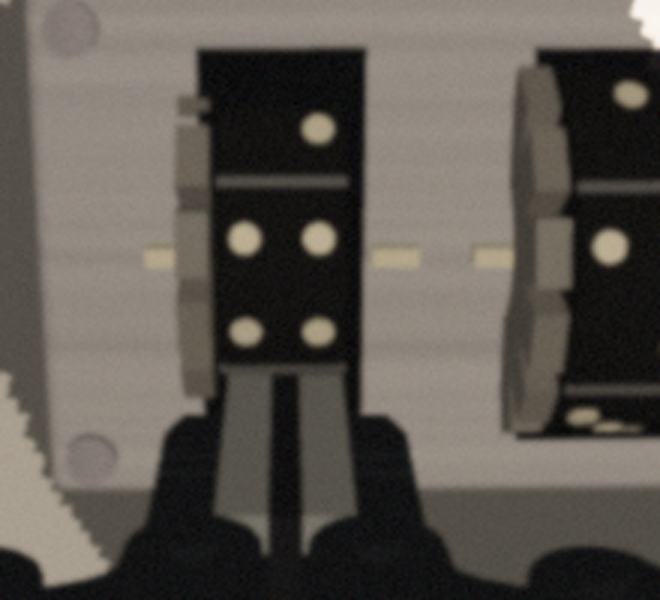

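Run:
```python
from h import *
p,d,i=load('w7'); s=3
cr=lambda u,v:[220+(u+.5)/s-.5,170+(v+.5)/s-.5]
for n,uv,z in(('L3|4',(282,182),.1215),('L4|5',(283,369),.1215),('M1|2',(620,188),.131),('M2|3',(620,390),.131)):
    print(n,wheelpt(i,cr(*uv),z))
print(tocase(at_z(i,[cr(158,258),cr(397,258)],.112)))
```

```text
L3|4 (np.float64(0.436881802158222), array([0.01057791, 0.06983626, 0.11915189]))
L4|5 (np.float64(-0.6351873806078703), array([-0.01483321,  0.06980019,  0.11662401]))
M1|2 (np.float64(0.5020868181035751), array([0.0120314 , 0.03104914, 0.1279145 ]))
M2|3 (np.float64(-0.5674253129609647), array([-0.01343657,  0.02900272,  0.12708219]))
[[-0.00131492  0.08588242  0.112     ]
 [-0.00139538  0.05507081  0.112     ]]
```

Call:
{"name": "move_arm", "arguments": {
  "motion": "0.0154 0.0042 0 0; 0.0154 0.0042 0 0; 0.0154 0.0042 -0.005 0; 0.0154 0.0042 -0.007 0; 0.0154 0.0042 -0.007 0; 0.017 0.0046 -0.007 0; 0.017 0.0046 -0.007 0; 0.017 0.0046 0.002 0; -0.002 0 0.004 0; -0.002 0 0.004 0"
}}

```text
clock: 12.35
position: [0.5053, 0.1693, 0.11]
ee_rot: [0.43, 0.561, -0.43, 0.562]
ft_force: [0.3, -0.3, -0.5]
grip_width: -0.0
```

Run:
```python
from h import *
p,d,i=save('wrist','w8'); cv2.imwrite('pics/w8c.png',cv2.resize(p[170:370,220:440,::-1],None,fx=3,fy=3,interpolation=cv2.INTER_CUBIC))
o=get_obs(); print(o['ft_force'],(tocase(o['position'])*1e3).round(1))
```

```text
[-0.29656433 -0.14114667 -0.15687395] [[-22.5  70.7 110. ]]
```

View pics/w8c.png

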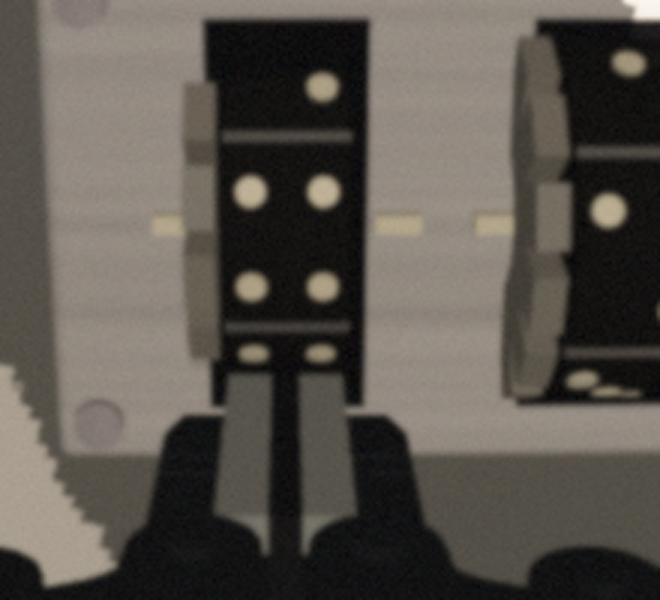

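Run:
```python
from h import *
p,d,i=load('w8'); s=3
cr=lambda u,v:[220+(u+.5)/s-.5,170+(v+.5)/s-.5]
for n,uv,z in(('L3|4',(287,135.5),.1215),('L4|5',(288,327),.1215),('M1|2',(620,153),.131),('M2|3',(620,353),.131)):
    print(n,wheelpt(i,cr(*uv),z)[0])
o=get_obs(); print(toworld([.0095,-.0137,.114])[0]-o['position'])
```

```text
L3|4 0.5101349927769159
L4|5 -0.5613263733198846
M1|2 0.5077346410596725
M2|3 -0.5614046820041287
[ 0.05302118 -0.07309746  0.00398847]
```

Left is now within about 0.01 rad of the middle wheel's reference. Next is the right wheel, travelling over the middle one with clearance.

Call:
{"name": "move_arm", "arguments": {
  "motion": "0 0 0.03 0; 0 0 0.03 0; 0.027 -0.036 0.03 0; 0.053 -0.073 0.03 0; 0.053 -0.073 0.03 0; 0.053 -0.073 0.015 0; 0.053 -0.073 0.004 0; 0.053 -0.073 0.004 0; 0.053 -0.073 0.004 0"
}}

```text
clock: 13.52
position: [0.5589, 0.0972, 0.1139]
ee_rot: [0.43, 0.561, -0.43, 0.561]
ft_force: [-0.5, -0.0, 0.2]
grip_width: -0.001
```

Run:
```python
from h import *
p,d,i=save('wrist','w9'); P=cloud(d,i)
o=get_obs(); print(o['ft_force'],(tocase(o['position'])*1e3).round(1))
q=P[285:350,290:340:2].reshape(-1,3); c=tocase(q); m=c[:,2]<.17; 
for v in range(284,304,2): print(v,(tocase(P[v,300])*1e3).round(1)[0],(tocase(P[v,330])*1e3).round(1)[0])
```

```text
[0.18945493 0.50627852 0.01386274] [[  9.8 -13.  114.1]]
284 [ 16.8  -7.8 120.3] [ 16.7 -19.6 120.1]
286 [ 16.2  -7.8 121. ] [ 16.2 -19.6 120.9]
288 [ 15.3  -7.8 120.7] [ 15.6 -19.6 121.6]
290 [ 15.2  -7.8 122.7] [ 14.9 -19.6 121.9]
292 [ 14.5  -7.8 122.9] [ 14.  -19.6 121.7]
294 [ 19.9  -8.4 137.7] [ 20.  -19.  137.9]
296 [ 20.2  -8.5 140.3] [ 19.9 -18.9 139.5]
298 [ 20.   -8.5 141.5] [ 20.4 -18.8 142.3]
300 [ 20.2  -8.6 143.6] [ 20.1 -18.8 143.4]
302 [ 20.6  -8.7 146.2] [ 21.  -18.7 147.1]
```

View pics/w9.png

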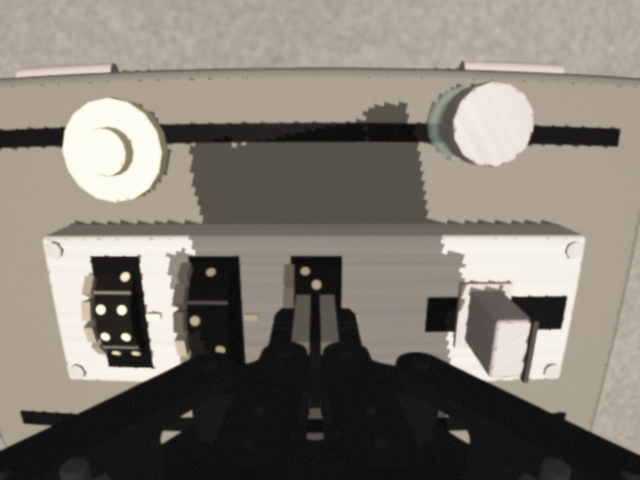

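Call:
{"name": "move_arm", "arguments": {
  "motion": "0 0 -0.003 0; 0 0 -0.005 0; 0 0 -0.005 0; 0 0 -0.005 0"
}}

```text
clock: 14.08
position: [0.5591, 0.0967, 0.1088]
ee_rot: [0.43, 0.561, -0.43, 0.561]
ft_force: [-0.0, -0.3, -0.9]
grip_width: -0.003
```

Call:
{"name": "move_arm", "arguments": {
  "motion": "0 0 -0.001 0; 0 0 -0.001 0; 0 0 -0.001 0"
}}

```text
clock: 14.45
position: [0.559, 0.0967, 0.1078]
ee_rot: [0.43, 0.561, -0.43, 0.561]
ft_force: [-0.7, -1.1, 0.3]
grip_width: 0.002
```

Call:
{"name": "move_arm", "arguments": {
  "motion": "0 0 -0.001 0; 0 0 -0.001 0; 0 0 -0.001 0"
}}

```text
clock: 14.82
position: [0.5591, 0.0967, 0.1069]
ee_rot: [0.43, 0.561, -0.43, 0.561]
ft_force: [-0.4, 0.2, 1.2]
grip_width: 0.002
```

Call:
{"name": "move_arm", "arguments": {
  "motion": "0 0 -0.001 0; 0 0 -0.001 0; 0 0 -0.001 0"
}}

```text
clock: 15.2
position: [0.5592, 0.0967, 0.106]
ee_rot: [0.43, 0.561, -0.43, 0.561]
ft_force: [-0.5, -0.5, 4.4]
grip_width: 0.003
```

Call:
{"name": "move_arm", "arguments": {
  "motion": "0 0 -0.0005 0; -0.0039 -0.0011 -0.0005 0; -0.0077 -0.0021 -0.0005 0; -0.0116 -0.0032 -0.0005 0; -0.0154 -0.0042 -0.0005 0; -0.0182 -0.005 -0.0005 0; -0.0182 -0.005 -0.0005 0; -0.0182 -0.005 0.005 0; -0.032 -0.0087 0.007 0; -0.032 -0.0087 0.007 0"
}}

```text
clock: 16.45
position: [0.5258, 0.0875, 0.1126]
ee_rot: [0.43, 0.561, -0.431, 0.561]
ft_force: [-0.1, -0.0, 0.8]
grip_width: -0.001
```

Run:
```python
from h import *
p,d,i=save('wrist','w10'); cv2.imwrite('pics/w10c.png',cv2.resize(p[170:370,160:400,::-1],None,fx=3,fy=3,interpolation=cv2.INTER_CUBIC))
o=get_obs(); print(o['ft_force'],(tocase(o['position'])*1e3).round(1))
```

```text
[-0.08507514  0.14542504  0.51215419] [[-24.3 -13.6 112.6]]
```

View pics/w10c.png

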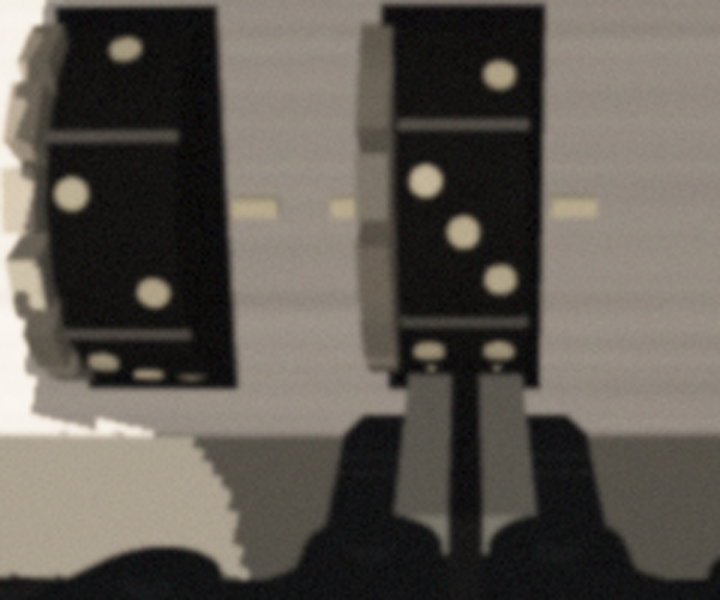

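Run:
```python
from h import *
p,d,i=load('w10'); s=3
cr=lambda u,v:[160+(u+.5)/s-.5,170+(v+.5)/s-.5]
for n,uv,z in(('R2|3',(463,125),.1275),('R3|4',(465,322),.1275),('M1|2',(115,136),.131),('M2|3',(128,335),.131)):
    print(n,wheelpt(i,cr(*uv),z)[0])
o=get_obs(); print(toworld([0,-.055,.150])[0]-o['position'],toworld([0,-.055,.108])[0]-o['position'])
```

```text
R2|3 0.5252789266001815
R3|4 -0.5428113670354322
M1|2 0.5083205585894639
M2|3 -0.5667596821560916
[ 0.03433663 -0.03356436  0.03735794] [ 0.03433663 -0.03356436 -0.00464206]
```

Run:
```python
from h import *
p,d,i=load('w9'); P=cloud(d,i); c=tocase(P.reshape(-1,3)).reshape(480,640,3); tip=.1345
rel=c[...,2]-tip
m=(rel>0)&(np.mgrid[0:480,0:640][0]>293)&(np.mgrid[0:480,0:640][1]<400)
m[:,:200]&=True
for lo in range(0,90,6):
    s=m&(rel*1e3>=lo)&(rel*1e3<lo+6); 
    if s.sum(): y=(c[...,1][s]+.013)*1e3; print(lo,s.sum(),np.percentile(y,[1,99]).round(1))
```

```text
0 112 [-8.2  5.9]
6 496 [-13.6  12.2]
12 650 [-13.9  12.9]
18 723 [-13.9  12.8]
24 818 [-13.9  13. ]
30 513 [-13.7  12.5]
36 1319 [-16.6  15.8]
42 2326 [-21.1  28.5]
48 3361 [-21.2  34.3]
54 4613 [-15.5  38. ]
60 2580 [-13.9  43.6]
66 5127 [-16.3  47.7]
72 6739 [-16.1  52.1]
78 7440 [-15.   56.6]
84 5737 [-14.2  54.5]
```

Call:
{"name": "move_arm", "arguments": {
  "motion": "0 0 0.03 0; 0 0 0.03 0; 0.016 -0.013 0.03 0; 0.0322 -0.0259 0.03 0; 0.0322 -0.0259 0.03 0; 0.0322 -0.0259 0.01 0; 0.0322 -0.0259 -0.005 0; 0.0322 -0.0259 -0.011 0; 0.0322 -0.0259 -0.011 0"
}}

```text
clock: 17.62
position: [0.5588, 0.0623, 0.1012]
ee_rot: [0.43, 0.562, -0.43, 0.561]
ft_force: [-0.6, -0.3, -0.4]
grip_width: 0.001
```

Run:
```python
from h import *
p,d,i=save('wrist','w11')
o=get_obs(); print(o['ft_force'],(tocase(o['position'])*1e3).round(1))
```

```text
[0.47500217 0.47690485 0.91693714] [[  0.7 -46.5 101.8]]
```

View pics/w11.png

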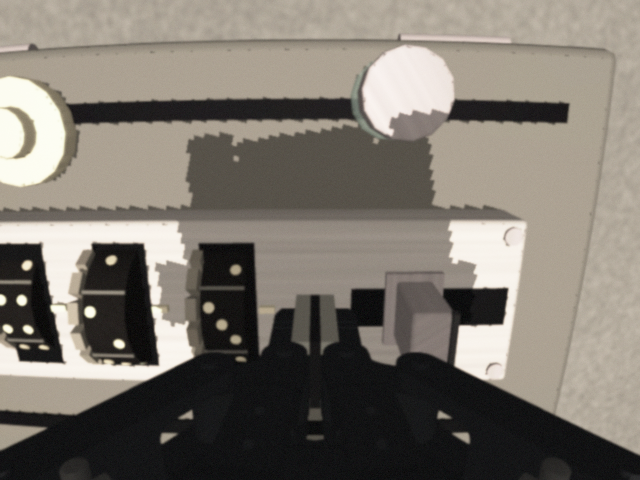

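Call:
{"name": "move_arm", "arguments": {
  "motion": "0.0013 -0.0048 0 0; 0.0026 -0.0097 0 0; 0.0037 -0.0135 0 0; 0.0037 -0.0135 0 0"
}}

```text
clock: 18.18
position: [0.5631, 0.048, 0.1018]
ee_rot: [0.43, 0.561, -0.43, 0.561]
ft_force: [0.9, -0.2, 0.4]
grip_width: 0.001
```

Call:
{"name": "move_arm", "arguments": {
  "motion": "0.0003 -0.001 0 0; 0.0005 -0.0019 0 0; 0.0005 -0.0019 0 0"
}}

```text
clock: 18.55
position: [0.5634, 0.0467, 0.1017]
ee_rot: [0.43, 0.561, -0.43, 0.561]
ft_force: [0.1, 1.3, -1.0]
grip_width: 0.0
```

Call:
{"name": "move_arm", "arguments": {
  "motion": "0.0003 -0.001 0 0; 0.0005 -0.0019 0 0; 0.0005 -0.0019 0 0"
}}

```text
clock: 18.92
position: [0.5638, 0.0454, 0.1018]
ee_rot: [0.43, 0.561, -0.43, 0.561]
ft_force: [-1.6, 3.0, 0.6]
grip_width: -0.004
```

Call:
{"name": "move_arm", "arguments": {
  "motion": "0.0003 -0.001 0 0; 0.0005 -0.0019 0 0; 0.0005 -0.0019 0 0"
}}

```text
clock: 19.3
position: [0.5645, 0.0428, 0.1017]
ee_rot: [0.43, 0.561, -0.43, 0.561]
ft_force: [0.2, 3.3, 0.1]
grip_width: -0.0
```

Call:
{"name": "move_arm", "arguments": {
  "motion": "0.0002 -0.0007 0 0; 0.0003 -0.0012 0 0; 0.0003 -0.0012 0 0"
}}

```text
clock: 19.68
position: [0.5648, 0.0416, 0.1018]
ee_rot: [0.43, 0.561, -0.43, 0.561]
ft_force: [-0.3, 2.8, -0.1]
grip_width: -0.002
```

Call:
{"name": "move_arm", "arguments": {
  "motion": "0.0002 -0.0007 0 0; 0.0003 -0.0012 0 0; 0.0003 -0.0012 0 0"
}}

```text
clock: 20.05
position: [0.5651, 0.0404, 0.1018]
ee_rot: [0.43, 0.561, -0.43, 0.561]
ft_force: [0.4, 2.9, -0.3]
grip_width: 0.006
```

Call:
{"name": "move_arm", "arguments": {
  "motion": "0.0005 -0.0019 0 0; 0.001 -0.0038 0 0; 0.0016 -0.0058 0 0; 0.002 -0.0075 0 0; 0.002 -0.0075 0 0"
}}

```text
clock: 20.68
position: [0.5672, 0.0325, 0.1018]
ee_rot: [0.43, 0.561, -0.43, 0.561]
ft_force: [1.1, 1.5, 0.0]
grip_width: -0.003
```

Call:
{"name": "move_arm", "arguments": {
  "motion": "0.0003 -0.001 0 0; 0.0005 -0.0019 0 0; 0.0005 -0.0019 0 0"
}}

```text
clock: 21.05
position: [0.5675, 0.031, 0.1017]
ee_rot: [0.43, 0.561, -0.43, 0.561]
ft_force: [1.8, 2.6, 0.0]
grip_width: 0.002
```

Run:
```python
from h import *
p,d,i=save('wrist','w12')
o=get_obs(); print(o['ft_force'],(tocase(o['position'])*1e3).round(1))
```

```text
[ 8.54265867e-01  3.31561318e+00 -2.63588298e-04] [[  0.6 -78.9 101.8]]
```

View pics/w12.png

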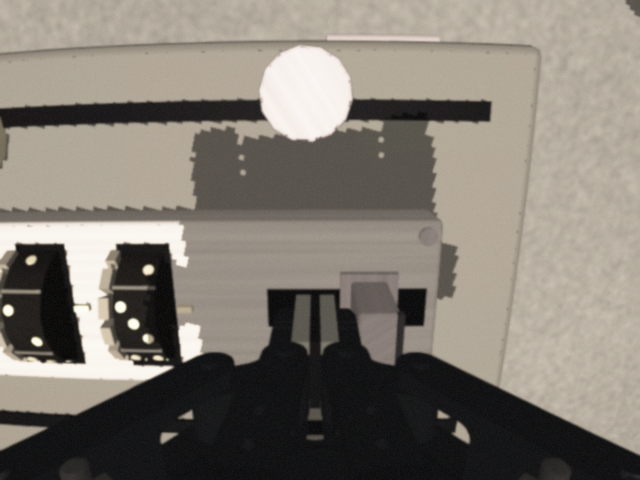

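Call:
{"name": "move_arm", "arguments": {
  "motion": "0.0003 -0.001 0 0; 0.0005 -0.0019 0 0; 0.0005 -0.0019 0 0"
}}

```text
clock: 21.48
position: [0.5681, 0.0291, 0.1018]
ee_rot: [0.43, 0.561, -0.43, 0.561]
ft_force: [1.2, 3.6, 0.3]
grip_width: 0.002
```

Call:
{"name": "move_arm", "arguments": {
  "motion": "0.0003 -0.001 0 0; 0.0003 -0.001 0 0"
}}

```text
clock: 21.72
position: [0.5683, 0.0283, 0.1018]
ee_rot: [0.43, 0.561, -0.43, 0.561]
ft_force: [0.6, 3.7, 0.1]
grip_width: -0.0
```

Call:
{"name": "move_arm", "arguments": {
  "motion": "0.0001 -0.0005 0 0; 0.0001 -0.0005 0 0"
}}

```text
clock: 21.98
position: [0.5683, 0.0282, 0.1018]
ee_rot: [0.43, 0.561, -0.43, 0.561]
ft_force: [0.1, 5.3, 0.8]
grip_width: 0.004
```

Call:
{"name": "move_arm", "arguments": {
  "motion": "0.0001 -0.0005 0 0; 0.0001 -0.0005 0 0"
}}

```text
clock: 22.22
position: [0.5683, 0.0282, 0.1018]
ee_rot: [0.43, 0.562, -0.43, 0.561]
ft_force: [-0.1, 6.8, 0.1]
grip_width: 0.001
```

Force is rising while the position stays fixed, so the bolt is at its end stop. I'll back off, lift and check.

Call:
{"name": "move_arm", "arguments": {
  "motion": "-0.002 0.008 0 0; -0.004 0.015 0 0; -0.004 0.015 0 0; -0.004 0.015 0.03 0; -0.004 0.015 0.07 0; -0.015 0.03 0.12 0; -0.025 0.05 0.12 0; -0.025 0.05 0.12 0; -0.025 0.05 0.12 0"
}}

```text
clock: 23.35
position: [0.5433, 0.0761, 0.2206]
ee_rot: [0.43, 0.561, -0.431, 0.561]
ft_force: [0.8, 0.3, 0.4]
grip_width: -0.002
```

Run:
```python
from h import *
p,d,i=save('wrist','w13'); cv2.imwrite('pics/w13c.png',cv2.resize(p[120:320,100:500,::-1],None,fx=2,fy=2,interpolation=cv2.INTER_CUBIC))
o=get_obs(); print(o['clock'],o['ft_force'],(tocase(o['position'])*1e3).round(1))
```

```text
23.4 [-0.08603515 -0.4408462   0.81657198] [[-10.9 -29.2 220.6]]
```

View pics/w13.png

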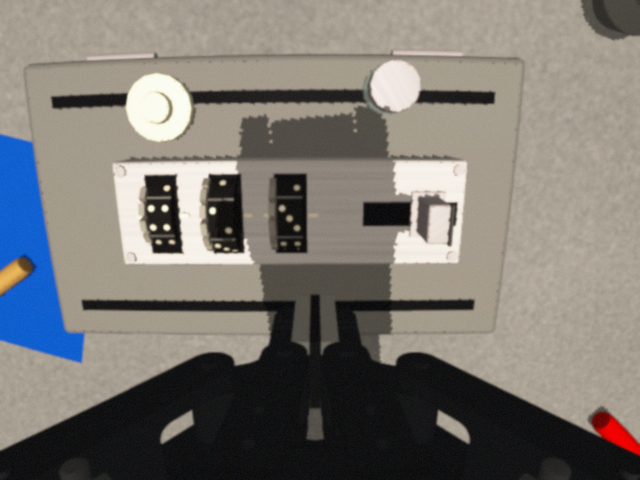

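View pics/w13c.png

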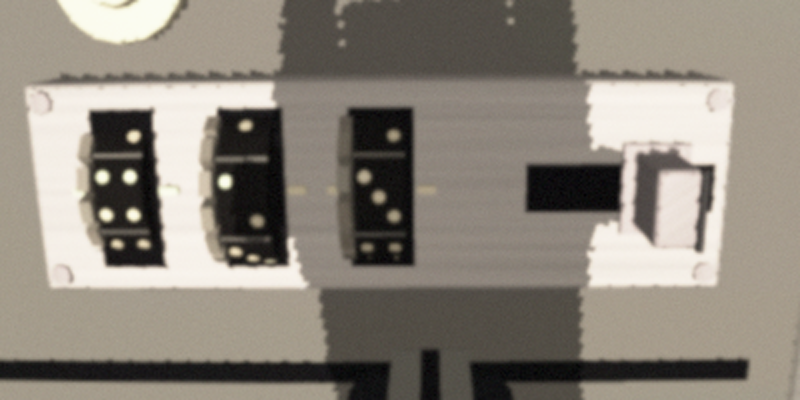

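The last view shows 4‑2‑3 on the crests. The tab is at the far right of its slot, (435,222) in the full picture, and the gripper is clear, 220 mm up.

Run:
```python
from h import *
p,d,i=load('w13'); print((tocase(at_z(i,[[427,205],[450,205],[450,243],[428,243]],.143))*1e3).round(1))
hand_in()
```

```text
[[  11.3  -94.7  143. ]
 [  11.3 -108.2  143. ]
 [ -11.6 -110.1  143. ]
 [ -11.6  -96.8  143. ]]
the job is handed in; nothing more can be done
```

The lock now reads 4-2-3 and the bolt is open. I handed the job in at about 23.4 s of the 53 s allowed; no verdict comes back.

**Wheels:** I pressed the shut fingertips on the left and right wheels with about 4 to 8 N as read. The left took two strokes and a small correction towards +x, and the right took one stroke towards -x. Measured by the dividing lines on the rims, the left ended within about 0.01 rad of the middle wheel and the right within about 0.02 rad. I never touched the middle wheel.

**Bolt:** I pushed the tab from its wheel side at about 3 to 4 N. I stopped at the end stop, where the force rose to 6.8 N and the tab no longer moved. The tab's centre went from about -84.7 to -102.5 mm along the case's y, so the bolt is open by about 18 mm.

**At hand-in:** The gripper was clear of everything, with the TCP 220 mm above the bench. The highest press I read was 7.8 N. Forces were read only at the end of each move, so a brief higher peak would not show. The gear and jar looked undisturbed in the last picture. I took no final check picture of the mug, spool and vase; the arm did no work near them.

**Disagreement:** The shut fingertips really end about 20 mm above the reported TCP. The depth pictures showed this, and it agreed with where contact came, so I worked from the felt contact and not the stated offset.

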